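Close up a suppository mould and lock it

TASK

Get the suppository mould ready for pouring: with the fingertips, push the row of five mould segments along the rails as one train, keeping them together, until it is fully home against the end stop, then swing the locking bar right across behind the last segment. Only push: lift or tip nothing, and leave the other things on the worktop where they stand.

Things in the scene. Friction and masses are not known exactly. Their poses are not given: they have to be found in the camera images.
- mould: Fixed metal frame of a suppository mould, 280 x 124 mm, rear end open. Origin: on the worktop, mid-width; +x along the channel to the end stop, z up. Channel floor 12 mm above the worktop; side rails with inner faces at y = -46 and +46 mm, 16 mm wide, tops at 26 mm, from x = -136 mm. End stop: upright plate, inner face at x = +130 mm, 50 mm high. It cannot be pushed away.
- segment_1: Loose aluminium mould segment, the front one (nearest the end stop): plate 18 mm thick along x, 90 mm wide along y, 38 mm high, about 0.14 kg, half cavities in its meeting face. Origin: centre of its underside, resting on the channel floor; axes parallel to the mould's. Home: x = +121 mm in the mould's frame.
- segment_2: Second segment, same size; home at x = +103 mm in the mould's frame.
- segment_3: Third segment, same size; home at x = +85 mm in the mould's frame.
- segment_4: Fourth segment, same size; home at x = +67 mm in the mould's frame.
- segment_5: Last segment, the rear one that is pushed, same size; home at x = +49 mm in the mould's frame, its rear face then at x = +40 mm. The five start touching, 40 to 85 mm short of the end stop; the whole row slides with about 2 to 8 N.
- lock_bar (a joint): Angle of the flat brass locking bar (14 wide, 8 thick, 120 mm from pivot to knob), pivoted on the mould's -y rail, 27 to 35 mm above the worktop. 0: along that rail, pointing to -x; negative: swung outward; grows as it swings inward over the channel, to 1.571 at its stop: straight across both rails, 2 mm behind the closed row; blocked if the row is not home. Turns with under 1 N at the knob, stays.
- bar_pivot (a point): Pivot axis of the locking bar, 35 mm above the worktop, at x = +31 mm, y = -54 mm in the mould's frame. On the other rail, at x = +42 mm, y = +54 mm, a small upright pin (7 mm across, top 38 mm above the worktop) marks where the closed bar comes to rest.
- bar_knob (a point): Centre of the upright black knob at the free end of the locking bar: 18 mm across, between 43 and 62 mm above the worktop (a thin stem below it); this point is 52 mm above the worktop.
- the_beaker: Glass beaker, 67 x 60 mm, 92 mm high, standing loose beyond the end stop end. Origin: centre of its underside. Bystander.
- ointment_jar: White ointment jar with lid, 60 mm across, 42 mm high, loose. Origin: centre of its underside. Bystander.
- brown_bottle: Brown glass bottle with a cap, 44 mm across, 100 mm high, loose. Origin: centre of its underside. Bystander.
- scoop: Metal powder scoop, 28 x 118 x 10 mm, lying loose. Origin: centre of its underside, long axis y. Bystander.
Mind the look-alikes: they are no part of the job. Leave any black or green look-alike of the segment_4 alone.

How it is judged:
By the outcome, as a careful person would: the job done as asked, in the order asked, and still so for the second after the job is handed in, with the robot touching nothing.
It also fails if it takes over 54 s, if anything falls off the work surface, if the arm or the gripper's body presses on something with over 40 N, if the wrist force passes 120 N, or if a joint passes its speed limit or range.

ROBOT

A 6-joint arm with a two-finger parallel gripper is mounted at the origin on a cart in front of the work surface, level with it; the furniture and walls round the work are solid. World frame = base frame: x ahead of the robot, y to its left, z up, the work surface at z = 0. Lengths are in mm, angles in rad, forces in N, time in s.
With the tool pointing down it reaches from about 350 to 875 mm from the base axis. Payload 4.2 kg.
Tool frame: the origin (TCP) lies at the very end of the fingers, on their centre line; the grasp point (between the pads) lies arm.hold_point_z behind it (arm.hold_point_z is the distance from the TCP to the grasp point, in mm); y points along the fingers, x is the direction in which the jaws open and shut, and the axes are right-handed (so a half turn about y gives the same grasp; the last joint's range is limited). The gripper opens to 85 mm and grips with 20 to 120 N. Pads are 22 mm wide; open, the fingers measure 114 mm over their backs; the gripper's body (76 mm by 85 mm) begins 54 mm behind the grasp point. The pads swing forward as they close: fully open they stand 13 mm farther back than shut.
Start: joints at [1.544, 0.385, 0.008, 0, -1.194, -0.259], TCP at [176.171, 599.636, 231.312] pointing down, gripper open.
Joint ranges: [-3.14, 3.14], [-1.21, 2.06], [-1.07, 1.41], [-3.16, 2.05], [-2.99, -0.16], [-3.1, 3.1]. Speed limits (rad/s): [2.79, 2.79, 3.14, 3.14, 3.14, 3.14].

INTERFACE

Orientations are given as a unit quaternion [x, y, z, w].
In Python, from bench import arm gives the robot as it stands.
- The arm moves only by the shell command python3 -m creep 'ROWS'. ROWS is JSON, a list of rows, each a list of 3 entries, a list of its own where there are three numbers: the shift along the world's x, y, z in mm, then the turn, a rotation vector about the world's x, y, z in rad, then the gripper command: -1 is shut, 1 is fully open, values between are in proportion. In form: [[[dx, dy, dz], [wx, wy, wz], jaw], ...]. A call has 1 to 12 rows; each row is the pose to reach, as a shift and turn from the pose commanded when the call began; what a row does not reach only later rows make up. A row lasts 1/12 s, in which the tool goes at most 41.7 mm and 7.16 degrees, less where a joint would pass 70% of its speed; a pose out of reach is approached as far as the arm can. A call with a gripper value outside its range is refused whole. The fingers move at their own pace and stop on an object; the grip force is fixed at half the most. Time passes only in rows, so rows that repeat a pose let the fingers close. It gives the time, the measured TCP pose, the force and the opening at its end, in the units of the state.
- arm.read_state(): the state, without advancing time (a new reading comes with each control period).
- arm.get_image(name): name is "side" or "top" or "wrist"; returns (picture, depth): 400x640x3 uint8, red, green, blue; 400x640 float32, mm along the optical axis (not along the pixel's ray), 0 where there is no reading.
- arm.camera_params(name): a dict with "camera_matrix" (3x3 intrinsics, pixels), "k1" (the pictures are not rectified: a ray, as slopes to the right and down, at radius r is drawn at 1 + k1 r^2 times it, then the intrinsics apply), "extrinsics" (4x4, takes a point from world to camera coordinates); the wrist camera has in their place "T_tool_cam" (4x4, takes a point from camera to tool coordinates, whose origin is the TCP and whose axes are the tool frame's). Camera axes: x right, y down, z forward; pixel columns grow to the right and rows downward; lengths in mm; the calibration is good to about 2 mm. A picture is of the moment at which its call begins: read the wrist's pose just before it. camera_params takes no time and is no camera call.
- arm.job_done(): hands the job in, once; it reports no verdict.
The state is a dict: "clock": time; "joints": joint angles; "joint_vel": joint speeds; "joint_efforts": joint torques, N m; "position": TCP position; "ee_rot": TCP orientation; "contact_force": force on the tool from outside, world axes, zero at the start; "wrist_torque": the same for the moment, N m; "gripper_width": finger opening in mm.
Only numpy, scipy, OpenCV 4.12 (cv2) and the standard library are available. Lean on these libraries where they do the work, as an engineer would, in place of code of your own. Each camera call takes 0.05 s, during which the arm holds its last target.

## Working session

There is one attempt and no reset: what is moved stays moved. The work goes in short steps, Python scripts to look and compute and a shell command to move; the robot and the scene stay as the last step left them, time stands still between calls to the robot, and variables do not carry over. Pictures are saved under pics/ and viewed, and the job is handed in when it is done.

```bash
mkdir -p pics; ls; python3 - <<'E'
from bench import arm
import cv2,numpy as np
print(arm.read_state()); print(arm.hold_point_z)
for n in ["top","side"]:
    im,d=arm.get_image(n); cv2.imwrite(f"pics/{n}0.png",im[:,:,::-1]); np.save(f"pics/{n}0.npy",d); np.save(f"pics/{n}0i.npy",im)
    print(n,arm.camera_params(n))
print(arm.camera_params("wrist"))
E
```

```text
pics
{'clock': 0.0, 'joints': array([ 1.54360786e+00,  3.85595189e-01,  6.61853232e-03, -5.02115768e-04,
       -1.19401636e+00, -2.58589427e-01]), 'joint_vel': array([ 0.00037458, -0.00075676,  0.00020388, -0.0005757 , -0.00029   ,
        0.00254387]), 'joint_efforts': array([-2.47040307e-04, -3.92291844e+01,  1.88406962e+01,  4.18628007e+00,
       -4.55636153e-03, -6.92486452e-06]), 'position': array([176.012329  , 599.08844308, 230.194959  ]), 'ee_rot': array([ 0.42426152, -0.56563838,  0.56665133, -0.42303859]), 'contact_force': array([-0.36729092, -0.15157701,  0.84993752]), 'wrist_torque': array([ 0.0059147 , -0.01783405, -0.00399115]), 'gripper_width': 85.58616885489882}
18.700000000000003
top {'camera_matrix': array([[367.22033364,   0.        , 316.28459637],
       [  0.        , 367.22033364, 193.36862905],
       [  0.        ,   0.        ,   1.        ]]), 'k1': 0.014734154573661116, 'extrinsics': array([[-6.22187771e-02, -9.98056961e-01,  3.33559537e-03,
         2.66342820e+01],
       [-9.71418034e-01,  5.97903581e-02, -2.29721824e-01,
         5.65679625e+02],
   
[... 589 characters left out ...]
700213e-01, -5.02430862e-01,
         1.44147014e+03],
       [ 0.00000000e+00,  0.00000000e+00,  0.00000000e+00,
         1.00000000e+00]])}
{'camera_matrix': array([[281.48843514,   0.        , 322.57742302],
       [  0.        , 281.48843514, 200.73249341],
       [  0.        ,   0.        ,   1.        ]]), 'k1': -0.0016447600616827098, 'T_tool_cam': array([[ 9.99999637e-01,  2.22302570e-04,  8.22515294e-04,
         2.77113245e-01],
       [-7.36790075e-04, -2.59186173e-01,  9.65827099e-01,
        -1.42436329e+02],
       [ 4.27890438e-04, -9.65827354e-01, -2.59185915e-01,
         6.59907300e+01],
       [ 0.00000000e+00,  0.00000000e+00,  0.00000000e+00,
         1.00000000e+00]])}
```

View pics/top0.png

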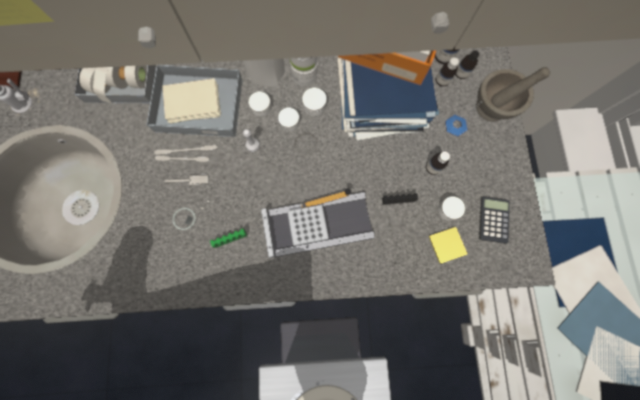

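View pics/side0.png

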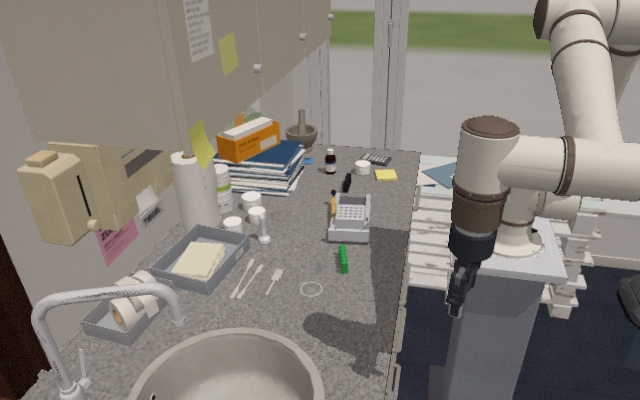

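```bash
cat > h.py <<'E'
import numpy as np, cv2
from bench import arm
def undist(u,v,K,k1):
    x=(u-K[0,2])/K[0,0]; y=(v-K[1,2])/K[1,1]
    o=cv2.undistortPoints(np.array([[[u,v]]],float),K,np.array([k1,0,0,0,0.]))[0,0]
    return o
def fixed(n):
    p=arm.camera_params(n); return p['camera_matrix'],p['k1'],np.linalg.inv(p['extrinsics'])
def wristcam(st):
    from scipy.spatial.transform import Rotation as R
    p=arm.camera_params('wrist'); T=np.eye(4); T[:3,:3]=R.from_quat(st['ee_rot']).as_matrix(); T[:3,3]=st['position']
    return p['camera_matrix'],p['k1'],T@p['T_tool_cam']
def atz(cam,u,v,z):
    K,k,T=cam; o=undist(u,v,K,k); d=T[:3,:3]@np.array([o[0],o[1],1]); c=T[:3,3]
    return c+d*(z-c[2])/d[2]
def proj(cam,P):
    K,k,T=cam; q=(np.linalg.inv(T)@np.append(P,1))[:3]; q=q/q[2]; r2=q[0]**2+q[1]**2
    q=q*(1+k*r2); return K[0,0]*q[0]+K[0,2],K[1,1]*q[1]+K[1,2]
def crop(im,x0,y0,x1,y1,s,fn):
    c=cv2.resize(im[y0:y1,x0:x1,::-1],None,fx=s,fy=s,interpolation=cv2.INTER_CUBIC); cv2.imwrite(fn,c)
E
python3 - <<'E'
from h import *
im=np.load('pics/top0i.npy'); crop(im,170,170,410,270,3.3,'pics/topc.png')
im=np.load('pics/side0i.npy'); crop(im,300,160,400,290,4.5,'pics/sidec.png')
E
```

```text
(no output)
```

View pics/topc.png

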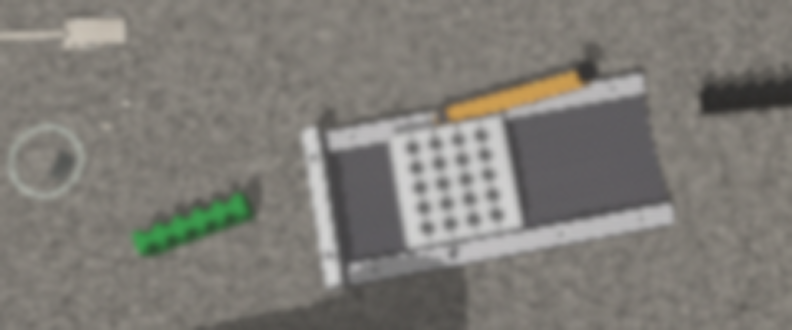

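View pics/sidec.png

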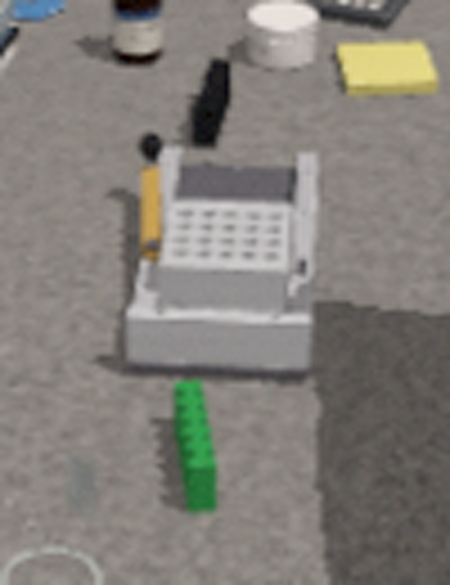

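```bash
python3 - <<'E'
from h import *
from scipy.optimize import least_squares
cam=fixed('top')
A=[((643,74),(-136,-62,26)),((647,95),(-136,-46,26)),((673,219),(-136,62,26)),((668,205),(-136,46,26)),((303,130),(140,-62,50)),((316,127),(130,-62,50)),((329,288),(140,62,50)),((342,284),(130,62,50))]
def w(p,m): c,s=np.cos(p[2]),np.sin(p[2]); return np.array([p[0]+c*m[0]-s*m[1],p[1]+s*m[0]+c*m[1],m[2]])
uv=lambda a:(a[0]/3.3+170-.35,a[1]/3.3+170-.35)
f=lambda p:np.concatenate([np.array(proj(cam,w(p,m)))-uv(a) for a,m in A])
r=least_squares(f,[500,0,1.57]); p=r.x; print(p,r.fun.round(2))
np.save('pose.npy',p)
def inv(P): c,s=np.cos(p[2]),np.sin(p[2]); d=P[:2]-p[:2]; return np.round([c*d[0]+s*d[1],-s*d[0]+c*d[1]],1)
# segment tops z=50 ; rear edge
for n,a,z in [('segrear top',(504,119),50),('segrear bot',(522,226),50),('segfront',(389,142),50),('segfrontbot',(407,248),50),('knob',(586,69),62),('pivot',(447,115),35),('pin',(453,253),38),('beaker',(46,160),92)]:
    P=atz(cam,*uv(a),z); print(n,P.round(),inv(P))
print('lock home', w(p,(31,-54,35)))
def t(n,u,v,z): P=atz(cam,u,v,z); print(n,P.round(),inv(P))
t('jar',453,208,42);t('bottle',443,157,100)
E
```

```text
[492.99752522 -10.71411344   1.69579119] [-0.39 -0.07 -0.32 -0.74  0.74  1.27  0.9  -0.48 -0.   -0.03 -0.13  0.18
 -0.39 -0.34 -0.4   0.12]
segrear top [536. -22.  50.] [-17.  -41.2]
segrear bot [451. -31.  50.] [-14.7  44.1]
segfront [523.  69.  50.] [ 75.2 -39.9]
segfrontbot [440.  59.  50.] [75.5 44.2]
knob [570. -89.  62.] [-87.3 -66.3]
pivot [545.  22.  35.] [ 26.4 -55.8]
pin [435.  24.  38.] [41.5 53.5]
beaker [518. 322.  92.] [326.7 -65.9]
lock home [542.71147509  26.77619449  35.        ]
jar [ 511. -364.   42.] [-352.5   26.6]
bottle [ 633. -335.  100.] [-339.4  -98.7]
```

```bash
cat >> h.py <<'E'
from scipy.spatial.transform import Rotation as R
def m2w(x,y):
    p=np.load('pose.npy'); c,s=np.cos(p[2]),np.sin(p[2]); return np.array([p[0]+c*x-s*y,p[1]+s*x+c*y])
def w2m(P):
    p=np.load('pose.npy'); c,s=np.cos(p[2]),np.sin(p[2]); d=np.array(P[:2])-p[:2]; return np.array([c*d[0]+s*d[1],-s*d[0]+c*d[1]])
def info():
    s=arm.read_state(); M=R.from_quat(s['ee_rot']).as_matrix(); yaw=np.arctan2(M[1,0],M[0,0])
    print('clock',s['clock'],'pos',s['position'].round(1),'mould',w2m(s['position']).round(1),'toolx yaw',yaw.round(3),'mould yaw',np.load('pose.npy')[2].round(3),'tooly',M[:,1].round(3),'F',s['contact_force'].round(1),'w',s['gripper_width'],'j',s['joints'].round(2))
    return s
E
python3 - <<'E'
from h import *
s=info()
for x,y in [(-50,0),(-70,0)]: print(m2w(x,y), m2w(x,y)-s['position'][:2])
E
```

```text
clock 0.1 pos [176.  599.2 230.3] mould [644.6 238.5] toolx yaw -1.857 mould yaw 1.696 tooly [-0.    -0.002 -1.   ] F [ 1.1 -0.5  0.2] w 85.19389418737593 j [ 1.54  0.39  0.01 -0.   -1.19 -0.26]
[499.23100706 -60.32402882] [ 323.19810858 -659.47726545]
[501.7243998  -80.16799497] [ 325.69150132 -679.3212316 ]
```

```bash
python3 -m creep '[[[27,-55,0],[0,0,-0.1],0],[[43,-88,0],[0,0,-0.2],0],[[60,-120,0],[0,0,-0.3],0],[[76,-155,0],[0,0,-0.4],0],[[92,-190,0],[0,0,-0.5],0],[[110,-225,0],[0,0,-0.6],0],[[127,-260,0],[0,0,-0.7],0],[[145,-297,0],[0,0,-0.8],0],[[163,-335,0],[0,0,-0.9],0],[[181,-372,0],[0,0,-1.0],0],[[199,-409,0],[0,0,-1.08],0],[[217,-446,0],[0,0,-1.16],0]]'; python3 -c "
from h import *
s=info()
for x,y in [(-50,0),(-70,0)]: print(m2w(x,y), m2w(x,y)-s['position'][:2])"
```

```text
clock: 1.1
position: [393.2, 151.6, 231.3]
ee_rot: [-0.043, 0.706, -0.706, 0.043]
contact_force: [1.3, 0.6, -0.8]
gripper_width: 42.8
clock 1.1 pos [393.2 151.6 231.3] mould [173.5  78.8] toolx yaw -3.02 mould yaw 1.696 tooly [ 0.  0. -1.] F [ 1.3  0.6 -0.8] w 42.844337986102914 j [ 0.76  0.03 -0.45 -0.   -1.09 -0.63]
[499.23100706 -60.32402882] [ 106.00013023 -211.91837044]
[501.7243998  -80.16799497] [ 108.49352297 -231.7623366 ]
```

```bash
python3 -m creep '[[[18,-37,0],[0,0,0],-0.05],[[36,-74,0],[0,0,0],-0.05],[[54,-111,0],[0,0,0],-0.05],[[72,-148,0],[0,0,0],-0.05],[[89,-185,0],[0,0,0],-0.05],[[100,-210,0],[0,0,0],-0.05],[[108,-231,0],[0,0,0],-0.05],[[108,-231,0],[0,0,0],-0.05],[[108,-231,0],[0,0,0],-0.05]]'; python3 -c "
from h import *
s=info()
im,d=arm.get_image('wrist'); cv2.imwrite('pics/w1.png',im[:,:,::-1]);np.save('pics/w1i.npy',im)
import pickle;pickle.dump(s,open('w1.pkl','wb'))
im,d=arm.get_image('top'); cv2.imwrite('pics/t1.png',im[:,:,::-1])"
```

```text
clock: 1.85
position: [500.9, -78.3, 230.5]
ee_rot: [-0.044, 0.706, -0.706, 0.043]
contact_force: [-0.5, 0.8, -0.9]
gripper_width: 40.6
clock 1.85 pos [500.9 -78.3 230.5] mould [-68.1   0.6] toolx yaw -3.019 mould yaw 1.696 tooly [-0.002  0.    -1.   ] F [-0.5  0.8 -0.9] w 40.59105935516263 j [ 0.17  0.19 -0.28 -0.   -1.11 -0.04]
```

View pics/w1.png

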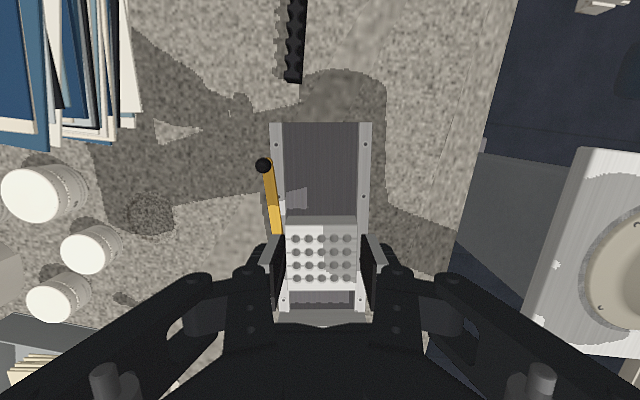

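```bash
python3 -c "
from h import *
im=np.load('pics/w1i.npy'); crop(im,230,100,410,250,4,'pics/w1c.png')"
```

```text
(no output)
```

View pics/w1c.png

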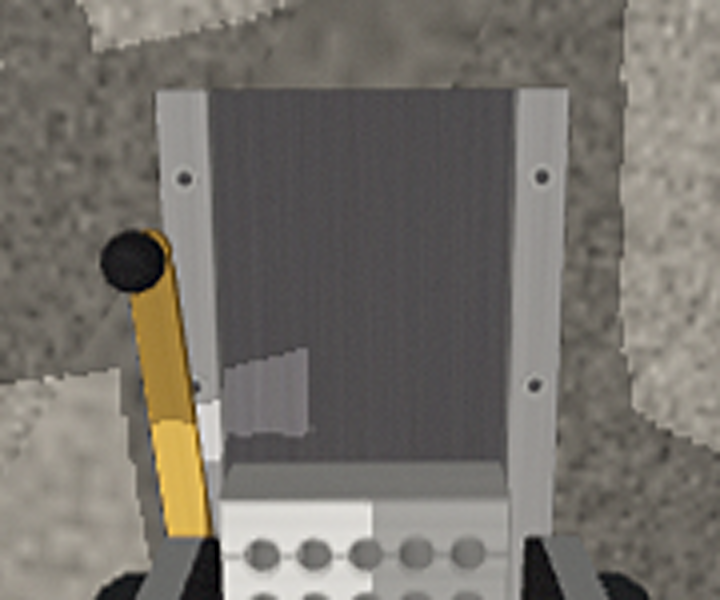

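```bash
python3 - <<'E'
from h import *
import pickle
cam=wristcam(pickle.load(open('w1.pkl','rb')))
for n,a,z in [('o-',(156,91),26),('i-',(207,89),26),('i+',(515,88),26),('o+',(568,88),26),('seg-',(221,499),50),('seg+',(509,499),50),('outer+ low',(552,530),26),('knobtop',(133,262),62)]:
    P=atz(cam,a[0]/4+230-.4,a[1]/4+100-.4,z); print(n,P.round(1),w2m(P).round(1))
E
```

```text
o- [ 572.8 -139.3   26. ] [-137.6  -63.2]
i- [ 557.9 -141.8   26. ] [-138.1  -48. ]
i+ [ 467.2 -153.2   26. ] [-138.2   43.3]
o+ [ 451.6 -155.2   26. ] [-138.2   59.1]
seg- [540.2 -22.9  50. ] [-17.9 -45.3]
seg+ [453.3 -33.5  50. ] [-17.7  42.2]
outer+ low [433.4 -16.4  26. ] [ 1.8 59.8]
knobtop [569.3 -93.5  62. ] [-91.7 -65.3]
```

```bash
python3 - <<'E'
from h import *
q=m2w(-1,-1.2); p=np.load('pose.npy'); p[:2]=q; np.save('pose.npy',p)
s=info()
for x in [-50,-30,0,20,29]: print(x,m2w(x,0)-s['position'][:2])
E
```

```text
clock 1.95 pos [500.7 -77.  231. ] mould [-65.7   1.8] toolx yaw -3.017 mould yaw 1.696 tooly [-0.001  0.    -1.   ] F [-0.2 -0.2 -0.8] w 40.325341580890765 j [ 0.17  0.18 -0.28 -0.   -1.11 -0.04]
-50 [-0.13499007 15.84332132]
-30 [-2.62838281 35.68728748]
0 [-6.36847191 65.45323671]
20 [-8.86186465 85.29720286]
29 [-9.98389138 94.22698763]
```

```bash
python3 -m creep '[[[0,10,-40],[0,0,0],-0.05],[[0,18,-80],[0,0,0],-0.05],[[0,18,-120],[0,0,0],-0.05],[[0,18,-155],[0,0,0],-0.05],[[0,18,-180],[0,0,0],-0.05],[[0,18,-200],[0,0,0],-0.05],[[0,18,-210],[0,0,0],-0.05],[[0,18,-210],[0,0,0],-0.05]]'; python3 -c "
from h import *
s=info()
im,d=arm.get_image('wrist'); crop(im,180,50,460,260,2.8,'pics/w2.png')"
```

```text
clock: 2.62
position: [499.6, -58.6, 19.6]
ee_rot: [0.046, -0.706, 0.706, -0.043]
contact_force: [-0.1, -0.4, 0.4]
gripper_width: 40.5
clock 2.6167 pos [499.6 -58.6  19.6] mould [-47.4   0.6] toolx yaw -3.015 mould yaw 1.696 tooly [-0.004 -0.001 -1.   ] F [-0.1 -0.4  0.4] w 40.452443092081666 j [ 0.21  0.45 -0.54 -0.   -0.59 -0.08]
```

View pics/w2.png

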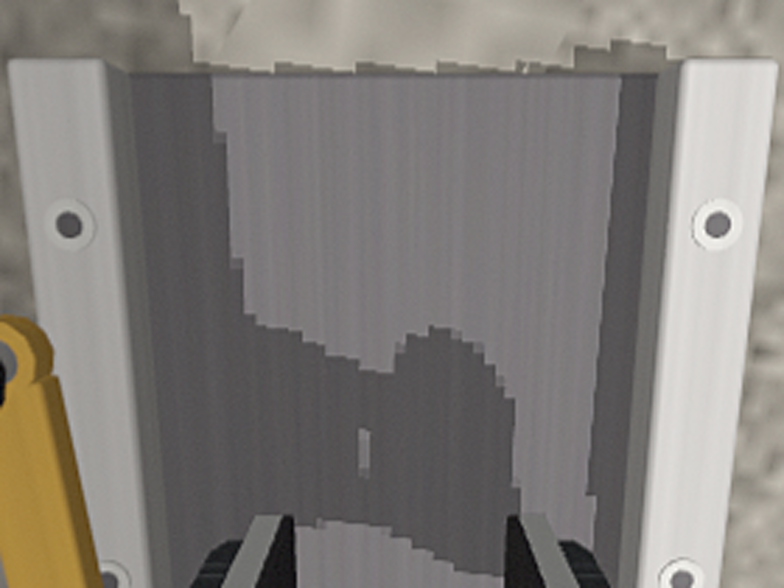

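```bash
python3 -m creep '[[[-0.5,4,0],[0,0,0],-0.05],[[-1,8,0],[0,0,0],-0.05],[[-1.5,11,0],[0,0,0],-0.05],[[-1.7,13,0],[0,0,0],-0.05],[[-1.9,15,0],[0,0,0],-0.05],[[-2.1,17,0],[0,0,0],-0.05],[[-2.4,19,0],[0,0,0],-0.05],[[-2.6,21,0],[0,0,0],-0.05],[[-2.9,23,0],[0,0,0],-0.05],[[-3.1,25,0],[0,0,0],-0.05],[[-3.4,27,0],[0,0,0],-0.05],[[-3.7,29,0],[0,0,0],-0.05]]'; python3 -c "
from h import *
s=info()"
```

```text
clock: 3.67
position: [497.4, -30.8, 21.3]
ee_rot: [0.044, -0.706, 0.706, -0.044]
contact_force: [0.5, -4.8, 0.4]
gripper_width: 40.4
clock 3.6667 pos [497.4 -30.8  21.3] mould [-19.5  -0.7] toolx yaw -3.017 mould yaw 1.696 tooly [-0.    -0.001 -1.   ] F [ 0.5 -4.8  0.4] w 40.38848946038475 j [ 0.26  0.44 -0.55  0.   -0.58 -0.14]
```

```bash
python3 -m creep '[[[-0.4,3,0],[0,0,0],-0.05],[[-0.8,6,0],[0,0,0],-0.05],[[-1.1,9,0],[0,0,0],-0.05],[[-1.5,12,0],[0,0,0],-0.05],[[-1.9,15,0],[0,0,0],-0.05],[[-2.3,18,0],[0,0,0],-0.05],[[-2.6,21,0],[0,0,0],-0.05],[[-3,24,0],[0,0,0],-0.05],[[-3.4,27,0],[0,0,0],-0.05],[[-3.8,30,0],[0,0,0],-0.05],[[-4.1,32.5,0],[0,0,0],-0.05],[[-4.4,35,0],[0,0,0],-0.05]]'; python3 -c "
from h import *
s=info()
im,d=arm.get_image('top'); crop(im,230,170,410,270,4,'pics/t3.png')"
```

```text
clock: 4.67
position: [492.8, 4.2, 21.4]
ee_rot: [0.044, -0.706, 0.706, -0.044]
contact_force: [0.4, -5.5, 1.6]
gripper_width: 40.5
clock 4.6667 pos [492.8   4.2  21.4] mould [15.8 -0.5] toolx yaw -3.017 mould yaw 1.696 tooly [-0.001 -0.001 -1.   ] F [ 0.4 -5.5  1.6] w 40.51655917231768 j [ 0.34  0.43 -0.56  0.   -0.57 -0.21]
```

View pics/t3.png

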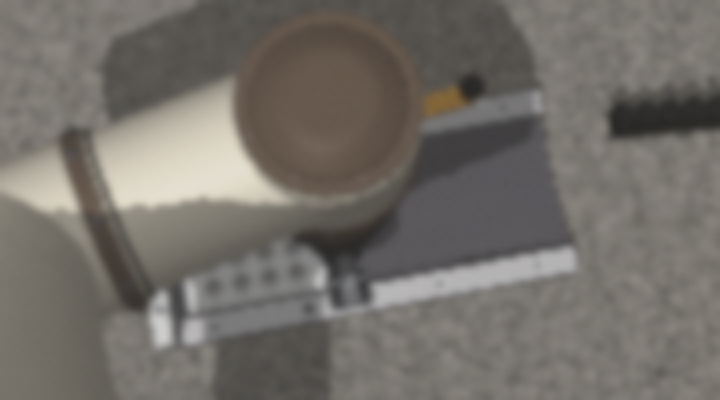

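Row still together, gap to the stop remaining small. Continue in short steps until force rises.

```bash
python3 -m creep '[[[-0.2,2,0],[0,0,0],-0.05],[[-0.5,4,0],[0,0,0],-0.05],[[-0.7,6,0],[0,0,0],-0.05],[[-1,8,0],[0,0,0],-0.05],[[-1.2,9.5,0],[0,0,0],-0.05],[[-1.4,11,0],[0,0,0],-0.05]]'; python3 -c "
from h import *
s=info()"
```

```text
clock: 5.22
position: [491.4, 15.2, 21.3]
ee_rot: [0.044, -0.706, 0.706, -0.044]
contact_force: [1.4, -5.1, 1.9]
gripper_width: 41.0
clock 5.2167 pos [491.4  15.2  21.3] mould [26.9 -0.5] toolx yaw -3.017 mould yaw 1.696 tooly [-0.001 -0.001 -1.   ] F [ 1.4 -5.1  1.9] w 40.97583646084046 j [ 0.36  0.43 -0.57  0.   -0.57 -0.24]
```

```bash
python3 -m creep '[[[-0.1,1,0],[0,0,0],-0.05],[[-0.2,2,0],[0,0,0],-0.05],[[-0.4,3,0],[0,0,0],-0.05]]';python3 -m creep '[[[-0.1,1,0],[0,0,0],-0.05],[[-0.2,2,0],[0,0,0],-0.05]]'
```

```text
clock: 5.47
position: [491.3, 16.9, 21.4]
ee_rot: [0.045, -0.705, 0.707, -0.044]
contact_force: [6.2, -18.9, -1.2]
gripper_width: 40.2
clock: 5.63
position: [491.3, 17.0, 21.4]
ee_rot: [0.045, -0.704, 0.707, -0.044]
contact_force: [9.8, -30.3, -1.8]
gripper_width: 40.9
```

```bash
python3 -m creep '[[[0.3,-2,0],[0,0,0],-0.05],[[0.6,-5,0],[0,0,0],-0.05],[[1.2,-10,0],[0,0,0],-0.05],[[2.5,-20,0],[0,0,0],-0.05],[[5,-40,0],[0,0,0],-0.05],[[9,-70,10],[0,0,0],-0.05],[[12,-95,40],[0,0,0],-0.05],[[12,-95,80],[0,0,0],-0.05],[[12,-95,110],[0,0,0],-0.05],[[12,-95,130],[0,0,0],-0.05],[[12,-95,130],[0,0,0],-0.05]]'; python3 -c "
from h import *
s=info()
import pickle;pickle.dump(s,open('w4.pkl','wb'))
im,d=arm.get_image('wrist'); cv2.imwrite('pics/w4.png',im[:,:,::-1]);crop(im,220,80,420,260,3.3,'pics/w4c.png')
im,d=arm.get_image('side'); crop(im,300,160,400,290,4.5,'pics/s4.png')
im,d=arm.get_image('top'); crop(im,230,170,410,270,4,'pics/t4.png')"
```

```text
clock: 6.55
position: [506.2, -74.6, 156.4]
ee_rot: [-0.041, 0.706, -0.706, 0.048]
contact_force: [1.0, 0.5, 0.2]
gripper_width: 40.6
clock 6.55 pos [506.2 -74.6 156.4] mould [-64.   -3.9] toolx yaw -3.016 mould yaw 1.696 tooly [ 0.011  0.001 -1.   ] F [1.  0.5 0.2] w 40.554995615878816 j [ 0.17  0.26 -0.38  0.   -0.92 -0.05]
```

View pics/w4.png

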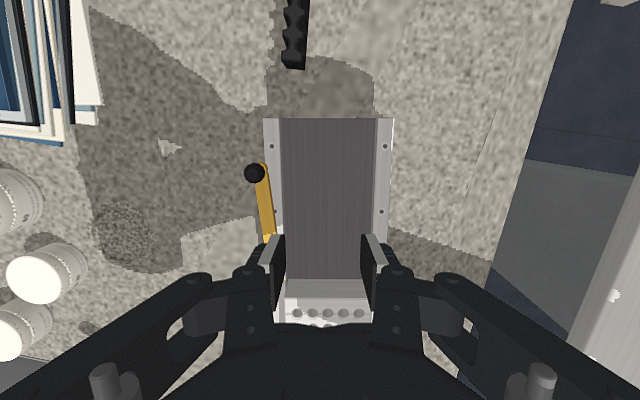

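View pics/s4.png

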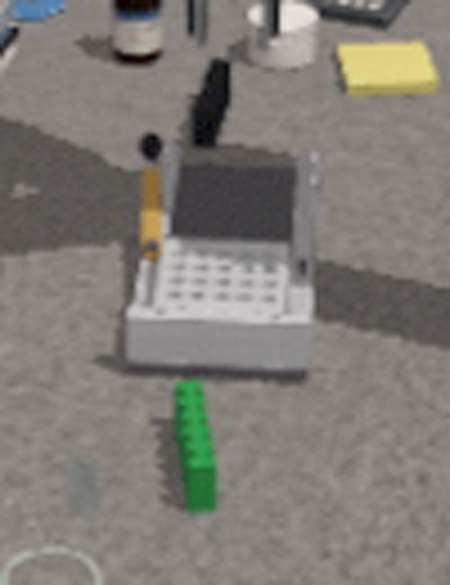

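View pics/t4.png

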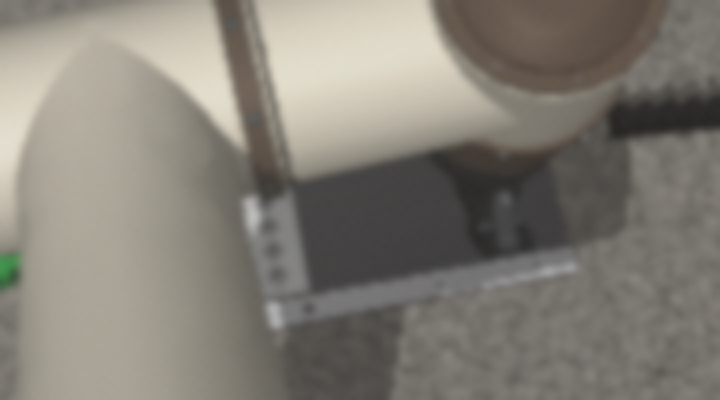

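```bash
python3 - <<'E'
from h import *
import pickle
s=info()
cam=wristcam(pickle.load(open('w4.pkl','rb')))
P=atz(cam,254,173,62); print(P,w2m(P))
for u,v,z in [(263,119,26),(394,118,26),(279,118,26),(378,118,26)]: print(w2m(atz(cam,u,v,z)).round(1))
print('row rear top', [w2m(atz(cam,u,297,50)).round(1) for u in (285,370)])
for th in [-.1,0,.2,.4,.6,.8,1,1.2,1.4,1.5,1.571]:
    w=m2w(31-120*np.cos(th),-54+120*np.sin(th)); print(th,w.round(1),(w-m2w(31-120*np.cos(.1),-54-120*np.sin(.1))).round(1))
E
```

```text
clock 6.7 pos [502.5 -74.4 150.8] mould [-63.3  -0.3] toolx yaw -3.017 mould yaw 1.696 tooly [-0.001  0.001 -1.   ] F [ 0.3 -0.4 -1.4] w 40.91265316180602 j [ 0.17  0.27 -0.39 -0.   -0.92 -0.05]
[568.72395786 -93.69128004  62.        ] [-90.77059113 -63.59090509]
[-135.7  -61.3]
[-136.7   60.6]
[-136.6  -46.3]
[-136.7   45.8]
row rear top [array([ 37.3, -43.1]), array([36.6, 42.4])]
-0.1 [570.8 -91. ] [0. 0.]
0 [559.  -93.1] [-11.8  -2.1]
0.2 [535.  -93.7] [-35.8  -2.7]
0.4 [511.4 -89.6] [-59.4   1.5]
0.6 [489.1 -80.8] [-81.7  10.3]
0.8 [469.  -67.8] [-101.8   23.3]
1 [451.9 -51. ] [-118.9   40.1]
1.2 [438.5 -31.2] [-132.3   59.9]
1.4 [429.2  -9. ] [-141.6   82. ]
1.5 [426.3   2.6] [-144.5   93.6]
1.571 [425.  11.] [-145.8  102. ]
```

```bash
python3 -m creep '[[[33,-9,0],[0,0,0.04],-0.05],[[66,-19,0],[0,0,0.08],-0.05],[[66,-19,-40],[0,0,0.08],-0.05],[[66,-19,-50],[0,0,0.08],-0.05],[[66,-19,-50],[0,0,0.08],-0.05],[[66,-19,-50],[0,0,0.08],-0.05]]'; python3 -c "
from h import *
s=info()
im,d=arm.get_image('wrist'); cv2.imwrite('pics/w5.png',im[:,:,::-1])"
```

```text
clock: 7.2
position: [567.8, -93.5, 100.0]
ee_rot: [0.074, -0.703, 0.704, -0.071]
contact_force: [0.7, 0.6, 1.1]
gripper_width: 40.9
clock 7.2 pos [567.8 -93.5 100. ] mould [-90.5 -62.7] toolx yaw -2.936 mould yaw 1.696 tooly [-0.004 -0.001 -1.   ] F [0.7 0.6 1.1] w 40.88566415510364 j [ 0.12  0.43 -0.28  0.   -0.86  0.09]
```

View pics/w5.png

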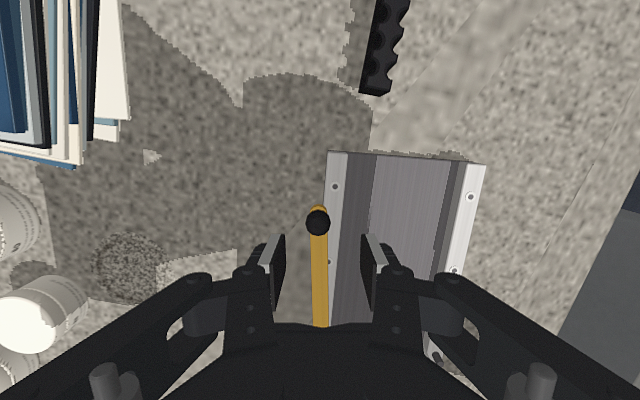

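```bash
python3 -m creep '[[[1,0,-30],[0,0,0],-0.05],[[1,0,-50],[0,0,0],-0.05],[[1,0,-58],[0,0,0],-0.05],[[1,0,-58],[0,0,0],-0.34],[[1,0,-58],[0,0,0],-0.34],[[1,0,-58],[0,0,0],-0.34]]'; python3 -c "
from h import *
s=info()
im,d=arm.get_image('wrist'); cv2.imwrite('pics/w6.png',im[:,:,::-1])
for th in [0,.12,.24,.36,.48,.6,.72,.84,.96,1.08,1.2,1.32,1.44,1.5,1.571,1.6,1.64]:
    w=m2w(31-120*np.cos(th),-54+120*np.sin(th)); print(th,w.round(1),(w-s['position'][:2]).round(1))
"
```

```text
clock: 7.75
position: [571.4, -93.2, 45.3]
ee_rot: [0.071, -0.703, 0.704, -0.074]
contact_force: [-0.0, -0.2, 0.6]
gripper_width: 28.3
clock 7.75 pos [571.4 -93.2  45.3] mould [-90.7 -66.3] toolx yaw -2.936 mould yaw 1.696 tooly [ 0.004 -0.    -1.   ] F [-0.  -0.2  0.6] w 28.306192643927023 j [ 0.12  0.5  -0.33  0.   -0.73  0.09]
0 [559.  -93.1] [-12.4   0.1]
0.12 [544.6 -94.1] [-26.8  -0.8]
0.24 [530.3 -93.3] [-41.2  -0. ]
0.36 [516.1 -90.8] [-55.3   2.5]
0.48 [502.3 -86.6] [-69.1   6.7]
0.6 [489.1 -80.8] [-82.3  12.5]
0.72 [476.8 -73.4] [-94.6  19.8]
0.84 [465.4 -64.7] [-106.1   28.6]
0.96 [455.1 -54.6] [-116.3   38.6]
1.08 [446.1 -43.4] [-125.3   49.9]
1.2 [438.5 -31.2] [-132.9   62.1]
1.32 [432.4 -18.1] [-139.    75.1]
1.44 [427.9  -4.4] [-143.5   88.8]
1.5 [426.3   2.6] [-145.1   95.8]
1.571 [425.  11.] [-146.5  104.2]
1.6 [424.6  14.5] [-146.8  107.7]
1.64 [424.2  19.2] [-147.2  112.5]
```

View pics/w6.png

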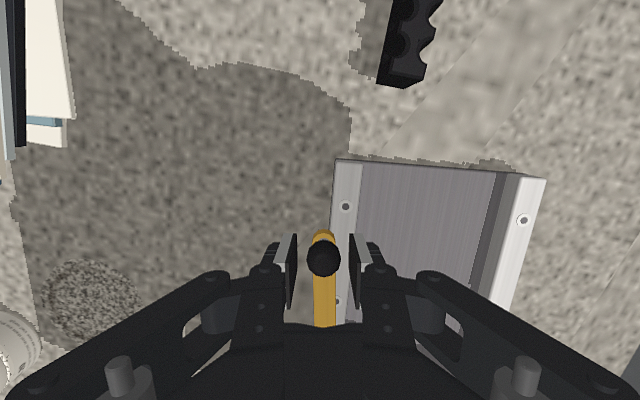

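```bash
python3 -c "
from h import *
for th in np.arange(0,.89,.08):
    w=m2w(31-120*np.cos(th),-54+120*np.sin(th)); print(th.round(2),(w-[570.07,-93.3]).round(1),-(th+.08))
"
```

```text
0.0 [-11.1   0.2] -0.08
0.08 [-20.6  -0.6] -0.16
0.16 [-30.2  -0.7] -0.24
0.24 [-39.8   0. ] -0.32
0.32 [-49.3   1.5] -0.4
0.4 [-58.6   3.7] -0.48000000000000004
0.48 [-67.8   6.7] -0.5599999999999999
0.56 [-76.6  10.4] -0.64
0.64 [-85.1  14.8] -0.72
0.72 [-93.3  19.9] -0.7999999999999999
0.8 [-101.    25.5] -0.88
0.88 [-108.3   31.8] -0.96
```

```bash
python3 -m creep '[[[-11,0,0],[0,0,-0.08],-0.34],[[-20.6,-0.6,0],[0,0,-0.16],-0.34],[[-30.2,-0.7,0],[0,0,-0.24],-0.34],[[-39.8,0,0],[0,0,-0.32],-0.34],[[-49.3,1.5,0],[0,0,-0.4],-0.34],[[-58.6,3.7,0],[0,0,-0.48],-0.34],[[-67.8,6.7,0],[0,0,-0.56],-0.34],[[-76.6,10.4,0],[0,0,-0.64],-0.34],[[-85.1,14.8,0],[0,0,-0.72],-0.34],[[-93.3,19.9,0],[0,0,-0.8],-0.34],[[-101,25.5,0],[0,0,-0.88],-0.34],[[-108.3,31.8,0],[0,0,-0.96],-0.34]]'; python3 -c "
from h import *
s=info()
im,d=arm.get_image('wrist'); cv2.imwrite('pics/w7.png',im[:,:,::-1])
c=np.array([570.07-108.3,-93.3+31.8])
for th in np.r_[np.arange(.96,1.57,.08),1.571,1.6,1.64,1.66]:
    w=m2w(31-120*np.cos(th),-54+120*np.sin(th)); print(th.round(2),(w-c).round(1),-(th-.88))
"
```

```text
clock: 8.8
position: [462.5, -61.4, 44.8]
ee_rot: [0.263, 0.657, -0.656, -0.261]
contact_force: [0.5, 0.2, -0.4]
gripper_width: 28.2
clock 8.8 pos [462.5 -61.4  44.8] mould [-45.5  37.7] toolx yaw 2.383 mould yaw 1.696 tooly [ 0.003  0.    -1.   ] F [ 0.5  0.2 -0.4] w 28.20710007743625 j [ 0.22  0.36 -0.61  0.   -0.6  -0.98]
0.96 [-6.7  6.9] -0.07999999999999996
1.04 [-12.9  14.3] -0.16000000000000003
1.12 [-18.4  22.1] -0.2400000000000001
1.2 [-23.3  30.3] -0.3200000000000002
1.28 [-27.5  39. ] -0.40000000000000024
1.36 [-31.   47.9] -0.4800000000000003
1.44 [-33.8  57.1] -0.5600000000000004
1.52 [-35.9  66.4] -0.6400000000000005
1.57 [-36.8  72.5] -0.691
1.6 [-37.2  76. ] -0.7200000000000001
1.64 [-37.6  80.7] -0.7599999999999999
1.66 [-37.7  83.1] -0.7799999999999999
```

View pics/w7.png

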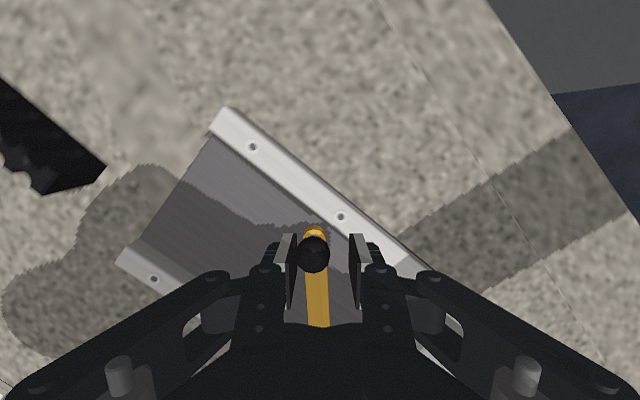

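```bash
python3 -m creep '[[[-6.7,6.9,0],[0,0,-0.08],-0.34],[[-12.9,14.3,0],[0,0,-0.16],-0.34],[[-18.4,22.1,0],[0,0,-0.24],-0.34],[[-23.3,30.3,0],[0,0,-0.32],-0.34],[[-27.5,39,0],[0,0,-0.4],-0.34],[[-31,47.9,0],[0,0,-0.48],-0.34],[[-33.8,57.1,0],[0,0,-0.56],-0.34],[[-35.9,66.4,0],[0,0,-0.64],-0.34],[[-36.8,72.5,0],[0,0,-0.69],-0.34],[[-37.2,76,0],[0,0,-0.69],-0.34]]'; python3 -c "
from h import *
s=info()"; python3 -m creep '[[[-0.1,1,0],[0,0,0],-0.34],[[-0.3,2,0],[0,0,0],-0.34],[[-0.4,3,0],[0,0,0],-0.34]]'
```

```text
clock: 9.68
position: [425.4, 15.1, 44.3]
ee_rot: [0.468, 0.531, -0.53, -0.467]
contact_force: [0.2, -0.5, 1.0]
gripper_width: 28.3
clock 9.6833 pos [425.4  15.1  44.3] mould [35.1 65.1] toolx yaw 1.698 mould yaw 1.696 tooly [ 0.002  0.001 -1.   ] F [ 0.2 -0.5  1. ] w 28.28010816024638 j [ 0.42  0.31 -0.71  0.   -0.56 -1.86]
clock: 9.93
position: [425.0, 16.5, 44.1]
ee_rot: [-0.467, -0.531, 0.531, 0.466]
contact_force: [3.7, -10.6, 3.1]
gripper_width: 28.1
```

```bash
python3 -m creep '[[[0.6,-5,0],[0,0,0],-0.34],[[0.9,-7,0],[0,0,0],-0.34],[[0.9,-7,0],[0,0,0],-0.15],[[0.9,-7,0],[0,0,0],-0.15],[[0.9,-7,15],[0,0,0],-0.15],[[0.9,-7,50],[0,0,0],-0.15],[[5,-40,90],[0,0,0],-0.15],[[10,-80,120],[0,0,0],-0.15],[[15,-120,150],[0,0,0],-0.15],[[18,-150,170],[0,0,0],-0.15],[[18,-150,170],[0,0,0],-0.15],[[18,-150,170],[0,0,0],-0.15]]'; python3 -c "
from h import *
s=info()
import pickle;pickle.dump(s,open('w8.pkl','wb'))
im,d=arm.get_image('wrist'); cv2.imwrite('pics/w8.png',im[:,:,::-1])
im,d=arm.get_image('side'); cv2.imwrite('pics/s8f.png',im[:,:,::-1]); crop(im,300,160,400,290,4.5,'pics/s8.png')
im,d=arm.get_image('top'); cv2.imwrite('pics/t8f.png',im[:,:,::-1]);crop(im,230,170,410,270,4,'pics/t8.png')"
```

```text
clock: 10.93
position: [444.2, -135.1, 216.5]
ee_rot: [0.47, 0.531, -0.528, -0.466]
contact_force: [0.6, 0.0, -0.0]
gripper_width: 36.4
clock 10.9333 pos [ 444.2 -135.1  216.5] mould [-116.3   65.1] toolx yaw 1.693 mould yaw 1.696 tooly [ 0.007 -0.001 -1.   ] F [ 0.6  0.  -0. ] w 36.4304697150696 j [ 0.06  0.12 -0.4   0.   -1.05 -1.51]
```

View pics/w8.png

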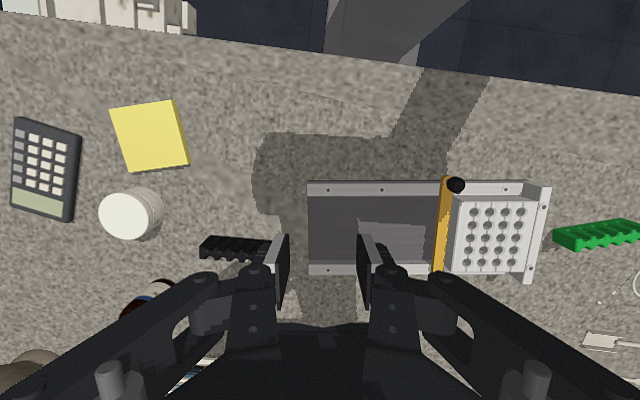

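View pics/s8.png

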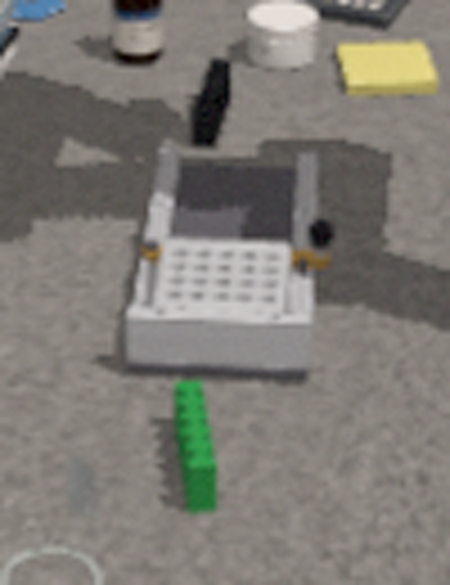

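View pics/t8.png

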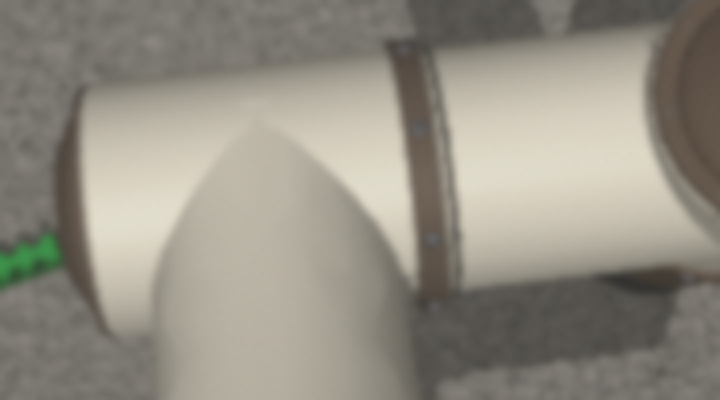

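```bash
python3 -c "
from h import *
im=cv2.imread('pics/w8.png')[:,:,::-1]; crop(im,420,165,560,290,5,'pics/w8c.png')"
```

```text
(no output)
```

View pics/w8c.png

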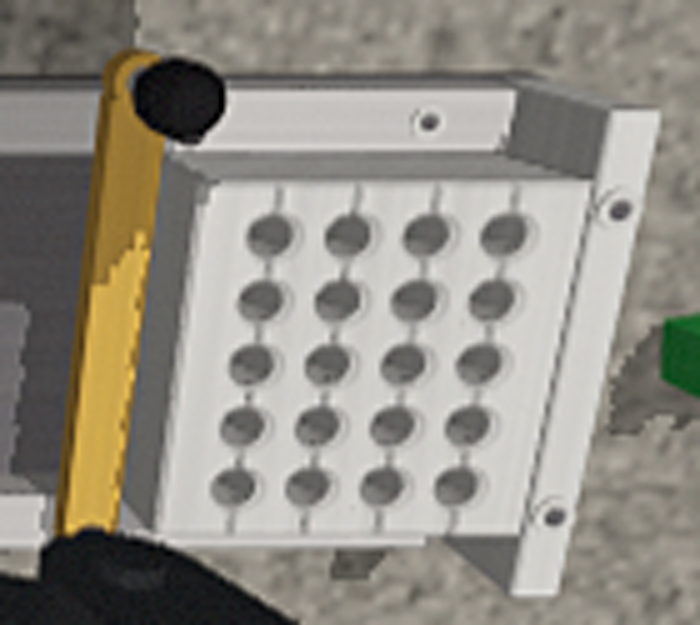

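```bash
python3 -c "
from h import *
import pickle
cam=wristcam(pickle.load(open('w8.pkl','rb')))
for n,u,v,z in [('barF+',161,155,35),('barF-',118,525,35),('seg+',210,185,50),('seg-',157,533,50),('segfront+',592,180,50),('segfront-',520,533,50),('stop+',610,110,50),('stop-',512,594,50),('knob',180,100,62)]:
    print(n,w2m(atz(cam,u/5+420-.4,v/5+165-.4,z)).round(1))
info()"
```

```text
barF+ [35.8 48.2]
barF- [ 36.5 -49.3]
seg+ [40.7 45. ]
seg- [ 39.2 -43.1]
segfront+ [127.3  46. ]
segfront- [127.7 -43.2]
stop+ [128.1  62.3]
stop- [128.9 -60. ]
knob [25.7 67.3]
clock 11.0833 pos [ 441.3 -132.2  212.4] mould [-113.1   67.6] toolx yaw 1.696 mould yaw 1.696 tooly [-0.002  0.001 -1.   ] F [ 0.5 -0.1 -0.9] w 36.08323238909549 j [ 0.06  0.12 -0.4  -0.   -1.05 -1.51]
```

```bash
python3 -m creep '[[[-15,80,0],[0,0,0],-0.15],[[-15,80,0],[0,0,0],-0.15],[[-15,80,0],[0,0,0],-0.15],[[-15,80,0],[0,0,0],-0.15],[[-15,80,0],[0,0,0],-0.15],[[-15,80,0],[0,0,0],-0.15]]'; python3 -c "
from h import *
s=info()
import pickle;pickle.dump(s,open('w9.pkl','wb'))
im,d=arm.get_image('wrist'); cv2.imwrite('pics/w9.png',im[:,:,::-1]);crop(im,300,150,500,300,4,'pics/w9c.png')"
```

```text
clock: 11.58
position: [426.9, -52.6, 212.7]
ee_rot: [-0.467, -0.53, 0.531, 0.468]
contact_force: [-0.1, 0.1, -0.7]
gripper_width: 36.3
clock 11.5833 pos [426.9 -52.6 212.7] mould [-32.3  72. ] toolx yaw 1.697 mould yaw 1.696 tooly [-0.001 -0.    -1.   ] F [-0.1  0.1 -0.7] w 36.26647618888629 j [ 0.26  0.06 -0.47 -0.   -1.04 -1.7 ]
```

View pics/w9c.png

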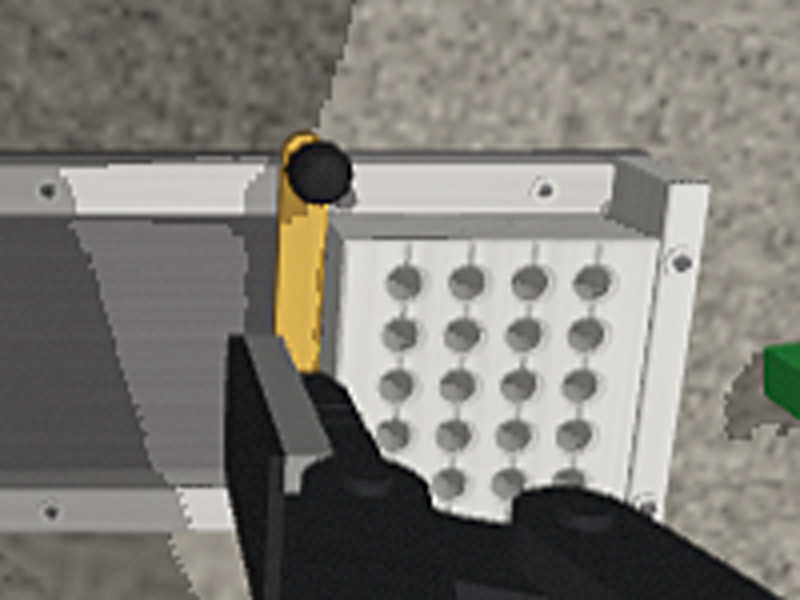

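```bash
python3 -c "
from h import *
import pickle
cam=wristcam(pickle.load(open('w9.pkl','rb')))
for n,u,v,z in [('barF+',327,215,35),('barF-',319,365,35),('seg+',344,240,50),('segfront+',657,238,50),('stop+',668,182,50),('knob',323,172,62)]:
    print(n,w2m(atz(cam,u/4+300-.4,v/4+150-.4,z)).round(1))
"
```

```text
barF+ [36.4 48.5]
barF- [36.6  0.9]
seg+ [38.4 45.3]
segfront+ [126.9  46. ]
stop+ [127.8  62.3]
knob [28.8 67.8]
```

```bash
python3 -c "
from bench import arm
print(arm.job_done())"
```

```text
the job is handed in; nothing more can be done
None
```

The mould is ready for pouring: the five segments are home against the end stop and the locking bar is closed behind the last one. I handed the job in at about 11.6 s, with the arm clear of everything.

- **Pushing the row:** I pushed the row with two fingertips spread about 40 mm apart. It slid at about 5 N, and the force rose to about 30 N when it reached the stop.
- **Closing the bar:** I held the fingertips loosely either side of the knob and swung the bar until it met its stop at about 11 N. I then backed off without touching it.

**Last checks (wrist camera):**

| Check | Measured x (mm) | Expected x (mm) |
|---|---|---|
| Row's front edge | 127 | 130 |
| Stop's top inner edge | 128 | 130 |
| Row's rear edge | 38.4 | 40 |
| Bar's front edge, near and far ends | 36.4 and 36.6 | 38 |
| Knob | 28.8 | 31 |

These all read about 2 to 3 mm low, in line with the roughly 2 mm calibration error. Relative to each other they agree: no visible gaps in the row, and the bar lies straight across about 2 mm behind it.

An earlier knob reading of 25.7 mm disagreed. I put it down to the arm not having settled, and the settled picture gave the 28.8 mm above.

The gripper stayed away from the bystanders and look-alikes. The jar, bottle and both look-alikes appear unmoved in the last pictures. I did not check the beaker or the scoop separately.

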